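# Sort the tested metal specimens into their trays

## Robot

A 6-joint arm with a two-finger parallel gripper is mounted at the origin on the work surface. World frame = base frame: x ahead of the robot, y to its left, z up, the work surface at z = 0. Lengths are in m, angles in rad, forces in N, time in s.
With the tool pointing down it reaches from about 0.375 to 0.9 m from the base axis. Payload 3.1 kg.
Tool frame: the origin (TCP) lies at the very end of the fingers, on their centre line; the grasp point (between the pads) lies 19 mm behind it (tcp_to_grasp is the distance from the TCP to the grasp point, in m); z points along the fingers, y is the direction in which the jaws open and shut (so a half turn about z gives the same grasp; the last joint's range is limited). The gripper opens to 85 mm and grips with 20 to 120 N. Pads are 22 mm wide; open, the fingers measure 114 mm over their backs; the gripper's body (76 mm by 85 mm) begins 54 mm behind the grasp point. The pads swing forward as they close: fully open they stand 13 mm farther back than shut.
Start: joints at [-1.458, 0.527, 1.433, -0, 1.181, -0.178], TCP at [0.179, -0.599, 0.231] pointing down, gripper open.
Joint ranges: [-3.08, 3.08], [-0.75, 2.2], [0.22, 2.44], [-1.43, 4.57], [0, 2.65], [-2.85, 2.85]. Speed limits (rad/s): [2.79, 2.79, 3.14, 3.14, 3.14, 3.14].

## Interface

Orientations are given as a unit quaternion [x, y, z, w].
In Python, from station import sense, snapshot, camera_info, sign_off, tcp_to_grasp gives the robot as it stands.
- The arm moves only by the shell command python3 -m inch 'ROWS' [FORCE]. ROWS is JSON, a list of rows, each a list of 3 entries, a list of its own where there are three numbers: the closure, from -1 (fully open) to 1 (shut), so that 0 is half open, then the shift along the tool's x, y, z normalised to -1 to 1, where 1 is 10 cm, then the turn, a rotation vector about the tool's x, y, z normalised to -1 to 1, where 1 is 360 degrees. In form: [[jaw, [dx, dy, dz], [ax, ay, az]], ...]. A call has 1 to 20 rows; each row is the pose to reach, as a shift and turn from the pose commanded when the call began, along the tool's axes at that moment, turning the shorter way round; what a row does not reach only later rows make up. A row lasts 1/10 s, in which the tool goes at most 50 mm and 8.59 degrees, less where a joint would pass 70% of its speed; a pose out of reach is approached as far as the arm can. A call with a number of a shift or a turn outside -1 to 1 is refused whole. A call with a gripper value outside its range is refused whole. The fingers move at their own pace and stop on an object; FORCE is the grip in N (left out, the last holds). Time passes only in rows, so rows that repeat a pose let the fingers close. It gives the time, the measured TCP pose, the force and the opening at its end, in the units of the state.
- sense(): the state, without advancing time (a new reading comes with each control period).
- snapshot(name): name is "scene" or "side" or "wrist"; returns (picture, depth): 384x512x3 uint8, blue, green, red; 384x512 float32, m along the optical axis (not along the pixel's ray), 0 where there is no reading.
- camera_info(name): a dict with "K" (3x3 intrinsics, pixels), "origin" and "orientation" of the camera in the world. Camera axes: x right, y down, z forward; pixel columns grow to the right and rows downward; lengths in m; the calibration is good to about 2 mm. A picture is of the moment at which its call begins: read the wrist's pose just before it. camera_info takes no time and is no camera call; for the wrist camera it gives the pose at the moment of the call.
- sign_off(): hands the job in, once; it reports no verdict.
The state is a dict: "t": time; "q": joint angles; "qd": joint speeds; "tau": joint torques, N m; "tcp_pos": TCP position; "tool_rot": TCP orientation; "force": force on the tool from outside, world axes, zero at the start; "ft_torque": the same for the moment, N m; "finger_gap": opening from 0.0 (shut) to 1.0 (fully open).
Only numpy, scipy, OpenCV 4.12 (cv2) and the standard library are available. Lean on these libraries where they do the work, as an engineer would, in place of code of your own. Each camera call takes 0.05 s, during which the arm holds its last target.

## Task

Sort the five loose metal specimens on the bench into their trays: the two flat dog-bone bars into the long tray, lying flat side by side along its length, the two solid cylinders into the square tub, both standing on end on its floor, and the ring flat in the round dish. Leave the jar and the roll of tape where they are.

Things in the scene. Friction and masses are not known exactly. Their poses are not given: they have to be found in the camera images.
- bar_a: flat dog-bone tensile specimen of bare steel, 90 long, 10 thick, about 0.11 kg: two grip ends 22 long and 20 wide, joined by a narrower waist 46 long and 12 wide. Loose, lying flat on the bench at any heading. Origin at its centre (5 above what it lies on); x along its length, y across its width, z up. Its twin is identical; the two may be swapped. (All sizes in mm.)
- bar_b: flat dog-bone tensile specimen of bare steel, 90 long, 10 thick, about 0.11 kg: two grip ends 22 long and 20 wide, joined by a narrower waist 46 long and 12 wide. Loose, lying flat on the bench at any heading. Origin at its centre (5 above what it lies on); x along its length, y across its width, z up. Its twin is identical; the two may be swapped. (All sizes in mm.)
- slug_a: solid round compression specimen of bare steel, a plain cylinder 25 in diameter and 40 high, about 0.15 kg, loose and standing on end. Origin at its centre (20 above what it stands on); z along its axis. Its twin is identical; the two may be swapped. (All sizes in mm.)
- slug_b: solid round compression specimen of bare steel, a plain cylinder 25 in diameter and 40 high, about 0.15 kg, loose and standing on end. Origin at its centre (20 above what it stands on); z along its axis. Its twin is identical; the two may be swapped. (All sizes in mm.)
- ring: ring specimen of bare steel lying flat: 42 outer diameter, 22 hole, 14 high, about 0.11 kg, loose. Origin at the centre of its underside; z along its axis. (All sizes in mm.)
- long_tray: long shallow open steel tray, rectangular, 125 (x) by 170 (y) outside, 18 high in all, walls and floor 4 thick (inside 117 by 162, floor 4 above the bench). Origin at the centre of its underside, on the bench; its y axis runs along its long side, z up. Fixed to the bench; place and heading vary. (All sizes in mm.)
- square_tub: square open grey plastic tub, 120 by 120 outside, 28 high in all, walls and floor 4 thick (inside 112 by 112, floor 4 above the bench). Origin at the centre of its underside, on the bench; x and y along its sides, z up. Fixed to the bench; place and heading vary. (All sizes in mm.)
- round_dish: round open grey plastic dish, 126 outside diameter at the foot and 134 at the rim, 22 high in all, wall and floor 4 thick (inside floor 118 in diameter, 4 above the bench). Origin at the centre of its underside, on the bench; z up. Fixed to the bench; place and heading vary. (All sizes in mm.)
- jar: white plastic jar with a red cap, 58 in diameter, 105 high, 0.3 kg, loose, standing among the specimens. Not to be disturbed. Origin at the centre of its underside, z up. (All sizes in mm.)
- tape: roll of green masking tape lying flat, 90 outer diameter, 74 hole, 24 high, 0.12 kg, loose, among the specimens. Not to be disturbed. Origin at the centre of its underside, z up. (All sizes in mm.)
Mind the look-alikes: they are no part of the job. Leave any turquoise look-alike of the bar_a alone.

How it is judged:
By the outcome, as a careful person would: the job done as asked, in the order asked, and still so for the second after the job is handed in, with the robot touching nothing.
It also fails if it takes over 131 s, if anything falls off the work surface, if the arm or the gripper's body presses on something with over 40 N, if the wrist force passes 120 N, or if a joint passes its speed limit or range.

## Working session

There is one attempt and no reset: what is moved stays moved. The work goes in short steps, Python scripts to look and compute and a shell command to move; the robot and the scene stay as the last step left them, time stands still between calls to the robot, and variables do not carry over. Pictures are saved under pics/ and viewed, and the job is handed in when it is done.

```bash
ls; mkdir -p pics
python3 - <<'E'
from station import *
import cv2
s=sense();print(s['t'],s['tcp_pos'],s['tool_rot'],s['finger_gap'])
print(tcp_to_grasp)
for n in ['scene','side']:
    p,d=snapshot(n);cv2.imwrite(f'pics/{n}0.png',p)
    print(n,camera_info(n))
E
```

```text
pics
0.0 [ 0.17913697 -0.5980234   0.23032535] [ 9.89450193e-01  1.44869302e-01  3.64300068e-05 -1.09508198e-03] 0.9964870358905346
0.0187
scene {'K': array([[365.87702457,   0.        , 251.99903561],
       [  0.        , 365.87702457, 193.99832437],
       [  0.        ,   0.        ,   1.        ]]), 'origin': array([1.12423899, 0.52454861, 0.53845176]), 'orientation': array([ 0.34509912,  0.80264684, -0.44238519, -0.20238575])}
side {'K': array([[359.9150787 ,   0.        , 250.53911725],
       [  0.        , 359.9150787 , 185.86392827],
       [  0.        ,   0.        ,   1.        ]]), 'origin': array([0.2319169 , 0.59518598, 0.83347182]), 'orientation': array([-0.24450368,  0.90461539, -0.33897231,  0.08358656])}
```

View pics/scene0.png

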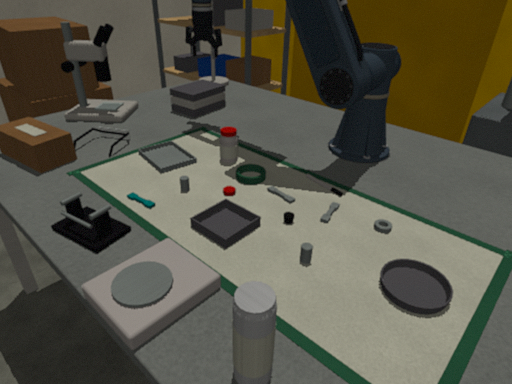

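View pics/side0.png

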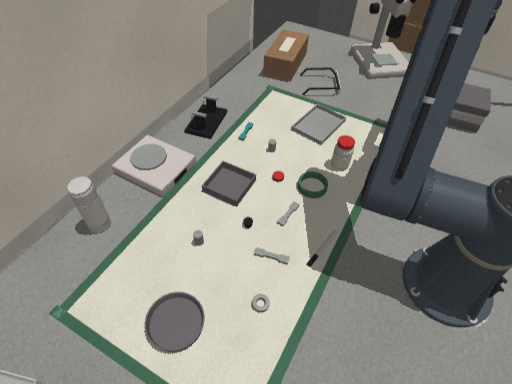

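```bash
cat > h.py <<'E'
import numpy as np, cv2
from scipy.spatial.transform import Rotation as R
from station import *
def ortho(p,ci,z,x0,x1,y0,y1,res):
    # top-down rectified image at plane z: rows = x decreasing downward (x up), cols = y decreasing to right
    K=ci['K'];Rc=R.from_quat(ci['orientation']).as_matrix();o=ci['origin']
    xs=np.arange(x1,x0,-res);ys=np.arange(y1,y0,-res)
    X,Y=np.meshgrid(xs,ys,indexing='ij')
    P=np.stack([X,Y,np.full_like(X,z)],-1)-o
    C=P@Rc; uv=C@K.T
    m=(uv[...,:2]/uv[...,2:]).astype(np.float32)
    return cv2.remap(p,m[...,0],m[...,1],cv2.INTER_LINEAR)
def px2w(u,v,ci,z):
    K=ci['K'];Rc=R.from_quat(ci['orientation']).as_matrix();o=ci['origin']
    r=Rc@np.array([(u-K[0,2])/K[0,0],(v-K[1,2])/K[1,1],1]);s=(z-o[2])/r[2]
    return o+s*r
def w2px(P,ci):
    K=ci['K'];Rc=R.from_quat(ci['orientation']).as_matrix();c=(np.array(P)-ci['origin'])@Rc
    q=K@c; return q[:2]/q[2]
def cloud(d,ci):
    K=ci['K'];Rc=R.from_quat(ci['orientation']).as_matrix()
    v,u=np.indices(d.shape)
    c=np.stack([(u-K[0,2])/K[0,0]*d,(v-K[1,2])/K[1,1]*d,d],-1)
    return c@Rc.T+ci['origin']
E
python3 - <<'E'
from h import *
for n in ['scene','side']:
    ci=camera_info(n);p=cv2.imread(f'pics/{n}0.png')
    for c in [(0,0)]:
        pass
    o=ortho(p,ci,0.01,0.25,0.85,-0.45,0.65,0.002)
    print(o.shape)
    # wide
    o=cv2.resize(o,None,fx=1.4,fy=1.4)
    for i in range(0,7):
        cv2.putText(o,f'{0.85-0.1*i:.2f}',(0,int(70*i)+8),0,.35,(0,0,255));cv2.line(o,(0,70*i),(o.shape[1],70*i),(255,120,0),1)
    for j in range(0,11):
        cv2.putText(o,f'{0.65-0.1*j:.2f}',(70*j,415),0,.35,(0,0,255));cv2.line(o,(70*j,0),(70*j,o.shape[0]),(255,120,0),1)
    cv2.imwrite(f'pics/ortho_{n}.png',o)
E
```

```text
(300, 550, 3)
(300, 550, 3)
```

View pics/ortho_side.png

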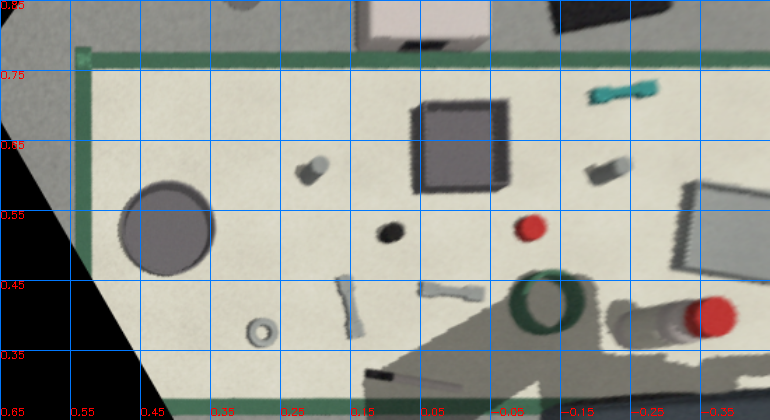

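View pics/ortho_scene.png

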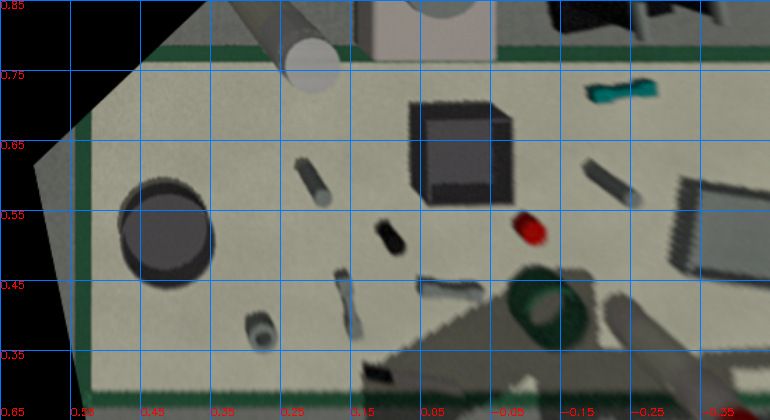

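Run:
```python
from h import *
ims={n:(cv2.imread(f'pics/{n}0.png'),camera_info(n)) for n in ['scene','side']}
objs=[('barA',.410,.158,.010),('barB',.436,.007,.010),('slugA',.60,.21,.04),('slugB',.60,-.225,.04),('ring',.375,.282,.014),('red',.52,-.1,.02)]
def tile(n,name,x,y,z,w=.065):
    p,ci=ims[n];o=ortho(p,ci,z,x-w,x+w,y-w,y+w,w/130)
    o=o[:260,:260].copy()
    for k in range(-6,7,2):
        a=int(130+k*.01/w*130); cv2.line(o,(a,0),(a,4),(0,0,255),1);cv2.line(o,(0,a),(4,a),(0,0,255),1)
    cv2.line(o,(130,125),(130,135),(0,0,255),1);cv2.line(o,(125,130),(135,130),(0,0,255),1)
    cv2.putText(o,f'{n} {name} {x} {y}',(5,255),0,.4,(255,0,0));return o
for i in (0,3):
    cv2.imwrite(f'pics/t{i}.png',np.vstack([np.hstack([tile(n,*b) for b in objs[i:i+3]]) for n in ims]))
```

```text
(no output)
```

View pics/t0.png

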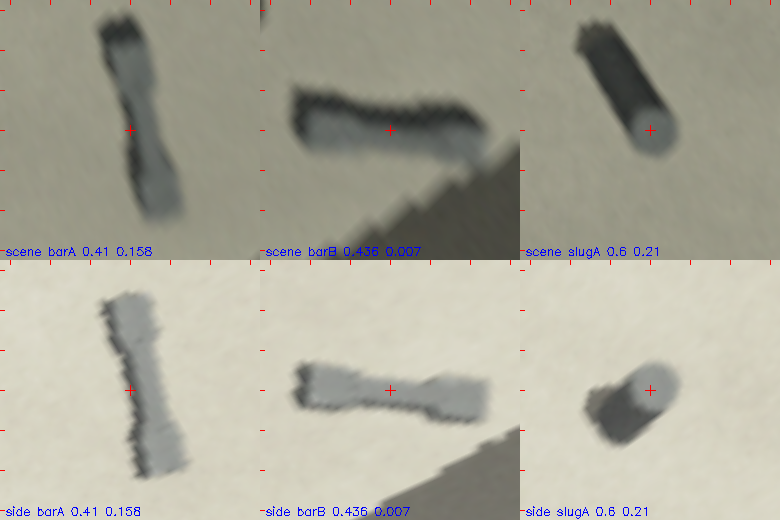

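View pics/t3.png

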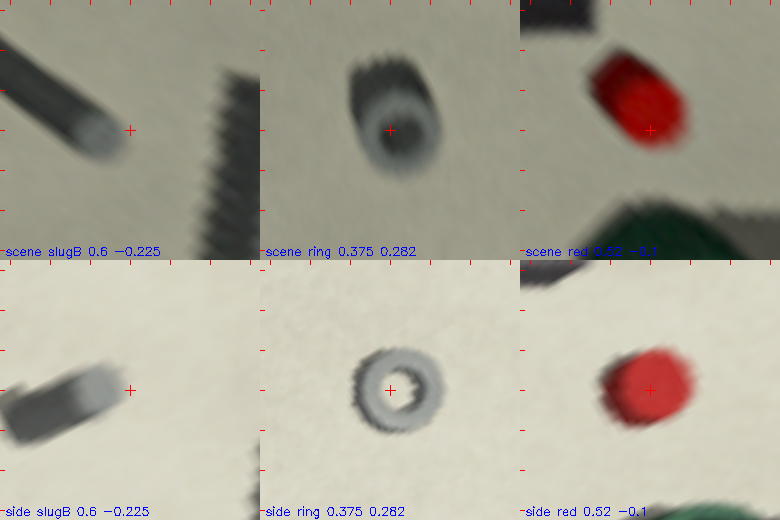

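Run:
```python
from h import *
ims={n:(cv2.imread(f'pics/{n}0.png'),camera_info(n)) for n in ['scene','side']}
objs=[('tray',.52,-.42,.018),('tub',.64,.01,.028),('dish',.52,.41,.022)]
objs2=[('jar',.40,-.28,.10),('jar0',.40,-.28,.0),('slugB',.60,-.21,.04)]
def tile(n,name,x,y,z,w=.13):
    p,ci=ims[n];o=ortho(p,ci,z,x-w,x+w,y-w,y+w,w/130)
    o=o[:260,:260].copy()
    for k in range(-12,13,2):
        a=int(130+k*.01/w*130); cv2.line(o,(a,0),(a,4),(0,0,255),1);cv2.line(o,(0,a),(4,a),(0,0,255),1)
    cv2.line(o,(130,125),(130,135),(0,0,255),1);cv2.line(o,(125,130),(135,130),(0,0,255),1)
    cv2.putText(o,f'{n} {name} {x} {y}',(5,255),0,.4,(255,0,0));return o
for i,ob in enumerate((objs,objs2)):
    cv2.imwrite(f'pics/u{i}.png',np.vstack([np.hstack([tile(n,*b) for b in ob]) for n in ims]))
```

```text
(no output)
```

View pics/u0.png

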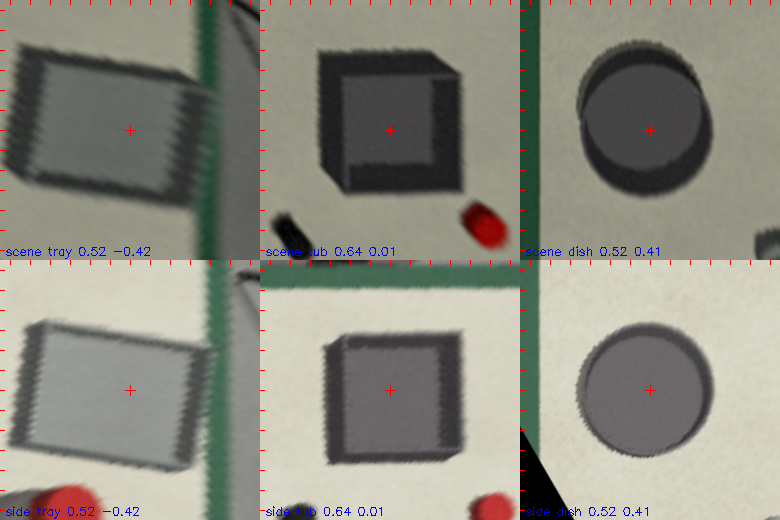

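View pics/u1.png

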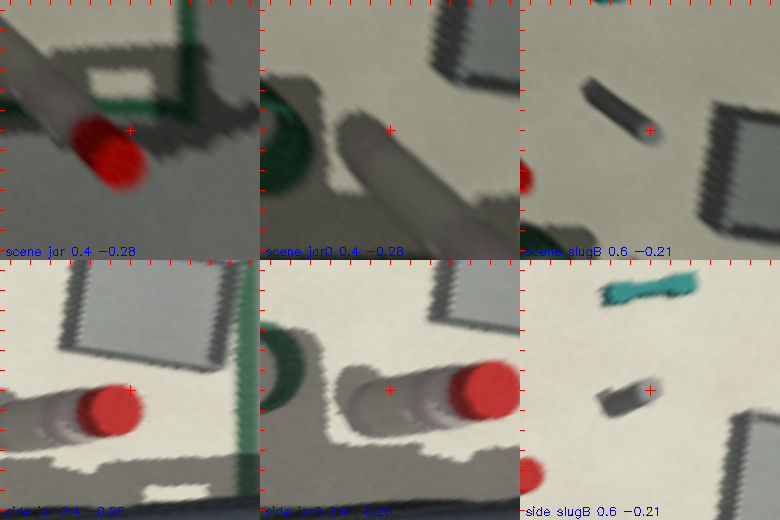

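```bash
cat > plan.py <<'E'
import sys
from h import *
s=sense();a=list(map(float,sys.argv[1:]))
Rt=R.from_quat(s['tool_rot']);M=Rt.as_matrix()
phi=np.degrees(np.arctan2(M[1,0],M[0,0]))
print('t',round(s['t'],2),'tcp',np.round(s['tcp_pos'],4),'phi',round(phi,2),'tilt',np.round(M[:2,2],4),'F',np.round(s['force'],1),'gap',round(s['finger_gap'],3),'q6',round(s['q'][5],2))
if len(a)>=3:
    d=M.T@(np.array(a[:3])-s['tcp_pos'])
    print('shift units',np.round(d/0.1,3), end=' ')
    if len(a)>3:
        c,sn=np.cos(np.radians(a[3])),np.sin(np.radians(a[3]))
        T=np.array([[c,sn,0],[sn,-c,0],[0,0,-1]])
        print('turn units',np.round(np.degrees((Rt.inv()*R.from_matrix(T)).as_rotvec())/360,4),end='')
    print()
E
python3 plan.py .4115 .15 .2 9.7
python3 - <<'E'
from h import *
# jar
for n in ['scene','side']:
    ci=camera_info(n)
    print(n,[np.round(w2px([.378,-.262,z],ci)) for z in (0,.105)])
E
```

```text
t 0.1 tcp [ 0.1792 -0.5981  0.2304] phi 16.66 tilt [-0.0002  0.0019] F [ 0.1 -0.3 -0.5] gap 1.001 q6 -0.18
shift units [ 4.371 -6.5    0.318] turn units [-0.0003 -0.      0.0193]
scene [array([228., 159.]), array([227., 129.])]
side [array([340., 165.]), array([347., 140.])]
```

```bash
python3 -m inch '[[-1,[0.3,-0.3,0],[0,0,0]],[-1,[0.6,-0.6,0],[0,0,0]],[-1,[0.9,-0.9,0],[0,0,0]],[-1,[1,-1,0],[0,0,0]]]' 50
python3 -m inch '[[-1,[0.3,-0.3,0],[0,0,0]],[-1,[0.6,-0.6,0],[0,0,0]],[-1,[0.9,-0.9,0],[0,0,0]],[-1,[1,-1,0],[0,0,0]]]'
python3 -m inch '[[-1,[0.3,-0.3,0],[0,0,0]],[-1,[0.6,-0.6,0],[0,0,0]],[-1,[0.9,-0.9,0],[0,0,0]],[-1,[1,-1,0],[0,0,0]]]'
python3 -m inch '[[-1,[0.3,-0.3,0],[0,0,0]],[-1,[0.6,-0.6,0],[0,0,0]],[-1,[0.9,-0.9,0],[0,0,0]],[-1,[1,-1,0],[0,0,0]]]'
python3 -m inch '[[-1,[0,-0.3,0],[0,0,0]],[-1,[0,-0.6,0],[0,0,0]],[-1,[0,-0.9,0],[0,0,0]],[-1,[0,-1,0],[0,0,0]],[-1,[0,-1,0],[0,0,0]],[-1,[0,-1,0],[0,0,0]]]'
python3 plan.py .4115 .15 .18 9.7
```

```text
t: 0.5
tcp_pos: [0.2474, -0.4694, 0.2306]
tool_rot: [0.989, 0.146, 0.0, -0.003]
force: [-0.3, -0.1, 0.5]
finger_gap: 1.002
t: 0.9
tcp_pos: [0.314, -0.3463, 0.231]
tool_rot: [0.989, 0.146, -0.0, -0.001]
force: [-0.2, -0.1, -0.4]
finger_gap: 1.001
t: 1.3
tcp_pos: [0.3815, -0.2232, 0.2313]
tool_rot: [0.989, 0.146, -0.0, -0.0]
force: [0.1, -1.0, 0.5]
finger_gap: 1.005
t: 1.7
tcp_pos: [0.4495, -0.099, 0.2314]
tool_rot: [0.989, 0.146, 0.001, 0.0]
force: [0.9, 0.1, 0.9]
finger_gap: 0.999
t: 2.3
tcp_pos: [0.4203, -0.0061, 0.2315]
tool_rot: [0.989, 0.145, 0.001, 0.001]
force: [0.4, -0.3, -0.0]
finger_gap: 1.001
t 2.3 tcp [ 0.4203 -0.0061  0.2315] phi 16.66 tilt [ 0.0016 -0.0012] F [ 0.4 -0.3 -0. ] gap 1.001 q6 1.0
shift units [ 0.363 -1.522  0.513] turn units [ 0.0002 -0.0002  0.0193]
```

```bash
python3 -m inch '[[-1,[0.1,-0.3,0.1],[0,0,0]],[-1,[0.2,-0.6,0.2],[0,0,0]],[-1,[0.3,-0.8,0.4],[0,0,0.01]],[-1,[0.36,-0.8,0.5],[0,0,0.019]]]'
python3 -m inch '[[-1,[0,-0.3,0.3],[0,0,0]],[-1,[0,-0.6,0.4],[0,0,0]],[-1,[0,-0.7,0.4],[0,0,0]],[-1,[0,-0.7,0.4],[0,0,0]],[-1,[0,-0.7,0.4],[0,0,0]]]'
python3 plan.py .4115 .15 .002 9.7
python3 - <<'E'
from h import *
ci=camera_info('wrist');p,d=snapshot('wrist');cv2.imwrite('pics/w1.png',p)
print(ci['origin'],w2px([.4115,.15,.01],ci))
E
```

```text
t: 2.7
tcp_pos: [0.4309, 0.0826, 0.1802]
tool_rot: [0.996, 0.085, -0.0, -0.0]
force: [-0.3, 0.3, -0.1]
finger_gap: 0.998
t: 3.2
tcp_pos: [0.4202, 0.1501, 0.1418]
tool_rot: [0.996, 0.085, 0.001, 0.0]
force: [0.2, -0.1, 0.4]
finger_gap: 1.001
t 3.2 tcp [0.4202 0.1501 0.1418] phi 9.8 tilt [ 0.0022 -0.0003] F [ 0.2 -0.1  0.4] gap 1.001 q6 1.49
shift units [-0.089 -0.015  1.398] turn units [ 0.0001 -0.0003  0.0003]
[0.48769395 0.16308991 0.28383307] [253.82214343 190.44425684]
```

View pics/w1.png

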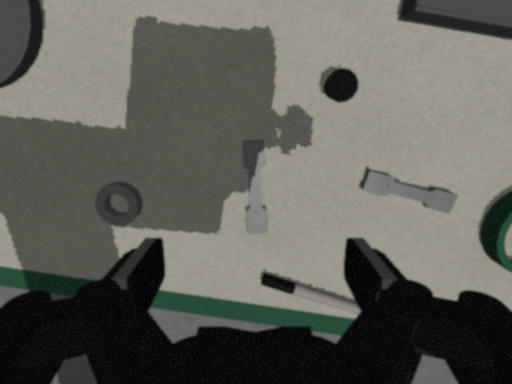

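Run:
```python
from h import *
ci=camera_info('wrist');p=cv2.imread('pics/w1.png')
q=lambda u,v,z=.01:np.round(px2w(u,v,ci,z)[:2],4)
cv2.imwrite('pics/w1c.png',np.hstack([cv2.resize(p[130:245,215:300],None,fx=4.5,fy=4.5),cv2.resize(p[150:265,355:440],None,fx=4.5,fy=4.5)]))
print(q(254,141),q(257,231),q(256,186)); print('B',q(375,182),q(442,199),q(409,190.5))
print('ring',q(120,203,.014))
```

```text
[0.4571 0.1576] [0.3713 0.1398] [0.416  0.1486]
B [0.4388 0.0396] [ 0.4335 -0.0277] [0.4362 0.0057]
ring [0.3791 0.2719]
```

View pics/w1c.png

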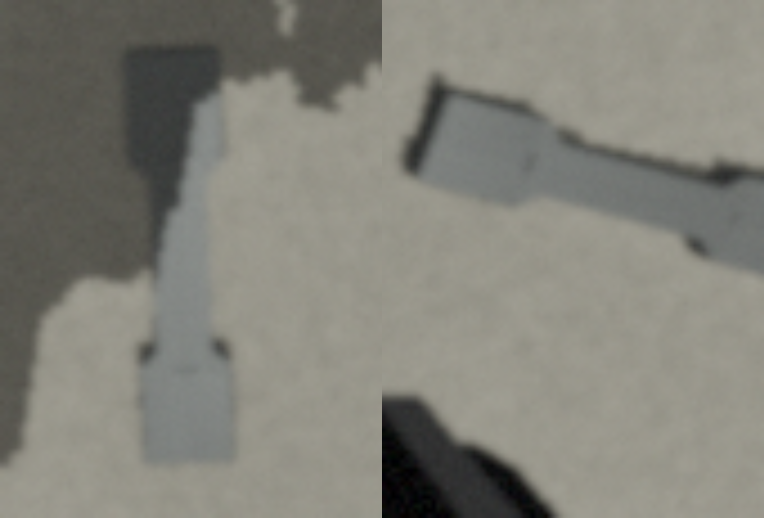

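```bash
python3 -m inch '[[-1,[-0.03,0,0.3],[0,0,-0.003]],[-1,[-0.068,0,0.6],[0,0,-0.003]],[-1,[-0.068,0,0.8],[0,0,-0.003]],[-1,[-0.068,0,0.8],[0,0,-0.003]]]' 50
python3 plan.py .4135 .149 .003 11
```

```text
t: 3.65
tcp_pos: [0.4116, 0.1485, 0.0601]
tool_rot: [0.996, 0.094, -0.002, 0.0]
force: [-0.4, 0.1, -0.2]
finger_gap: 1.0
t 3.65 tcp [0.4116 0.1485 0.0601] phi 10.8 tilt [-0.0032 -0.0005] F [-0.4  0.1 -0.2] gap 1.0 q6 1.47
shift units [ 0.022 -0.001  0.571] turn units [-0.      0.0005 -0.0006]
```

```bash
python3 -m inch '[[-1,[0.02,0,0.25],[0,0,0]],[-1,[0.02,0,0.5],[0,0,0]],[-1,[0.02,0,0.57],[0,0,0]],[-1,[0.02,0,0.57],[0,0,0]],[1,[0.02,0,0.57],[0,0,0]],[1,[0.02,0,0.57],[0,0,0]],[1,[0.02,0,0.57],[0,0,0]],[1,[0.02,0,0.57],[0,0,0]],[1,[0.02,0,0.57],[0,0,0]],[1,[0.02,0,0.57],[0,0,0]],[1,[0.02,0,0.57],[0,0,0]],[1,[0.02,0,0.57],[0,0,0]]]' 50
python3 plan.py
```

```text
t: 4.85
tcp_pos: [0.4141, 0.1502, 0.0049]
tool_rot: [0.995, 0.095, 0.0, 0.0]
force: [0.5, -0.1, 4.8]
finger_gap: 0.115
t 4.85 tcp [0.4141 0.1502 0.0049] phi 10.94 tilt [ 0.0009 -0.    ] F [ 0.5 -0.1  4.8] gap 0.115 q6 1.47
```

```bash
python3 -m inch '[[1,[0,0,0],[0,0,0]],[1,[0,0,0],[0,0,0]],[1,[0,0,-0.15],[0,0,0]],[1,[0,0,-0.3],[0,0,0]],[1,[0,0,-0.6],[0,0,0]],[1,[0,0,-0.9],[0,0,0]],[1,[0,0,-1],[0,0,0]],[1,[0,0,-1],[0,0,0]]]'
python3 plan.py .487 -.4053 .13 81.15
python3 - <<'E'
from h import *
p,d=snapshot('wrist');cv2.imwrite('pics/w2.png',p)
E
```

```text
t: 5.65
tcp_pos: [0.4147, 0.1503, 0.1054]
tool_rot: [0.995, 0.095, 0.002, -0.0]
force: [0.1, 0.1, -1.4]
finger_gap: 0.118
t 5.65 tcp [0.4147 0.1503 0.1054] phi 10.91 tilt [0.0033 0.0003] F [ 0.1  0.1 -1.4] gap 0.118 q6 1.47
shift units [-0.341  5.592 -0.246] turn units [ 0.0004 -0.0004 -0.1951]
```

View pics/w2.png

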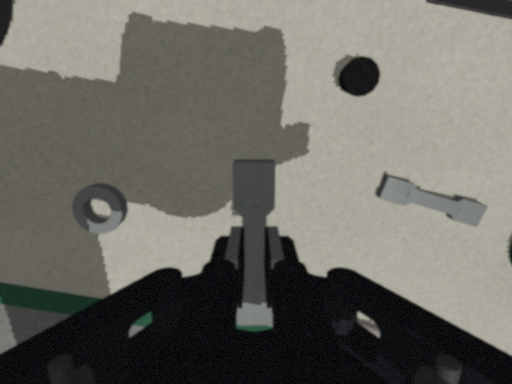

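```bash
python3 -m inch '[[1,[0,0.1,-0.2],[0,0,-0.01]],[1,[0,0.2,-0.4],[0,0,-0.03]],[1,[0,0.4,-0.5],[0,0,-0.05]],[1,[0,0.6,-0.5],[0,0,-0.072]],[1,[0,0.8,-0.5],[0,0,-0.094]],[1,[0,1,-0.5],[0,0,-0.116]],[1,[0,1,-0.5],[0,0,-0.138]],[1,[0,1,-0.5],[0,0,-0.16]],[1,[0,1,-0.5],[0,0,-0.18]],[1,[0,1,-0.5],[0,0,-0.195]],[1,[0,1,-0.5],[0,0,-0.195]]]'
python3 plan.py .487 -.4053 .13 81.15
```

```text
t: 6.8
tcp_pos: [0.4318, 0.052, 0.1527]
tool_rot: [0.76, 0.65, -0.001, -0.001]
force: [0.6, 1.3, -1.7]
finger_gap: 0.117
t 6.8 tcp [0.4318 0.052  0.1527] phi 81.08 tilt [-0.0038  0.0005] F [ 0.6  1.3 -1.7] gap 0.117 q6 0.02
shift units [-4.432  1.255  0.222] turn units [-0.0006  0.     -0.0002]
```

```bash
python3 -m inch '[[1,[-0.25,0.1,0],[0,0,0]],[1,[-0.5,0.2,0],[0,0,0]],[1,[-0.75,0.3,0],[0,0,0]],[1,[-1,0.4,0],[0,0,0]]]'
python3 -m inch '[[1,[-0.3,0.1,0],[0,0,0]],[1,[-0.6,0.2,0],[0,0,0]],[1,[-0.9,0.3,0],[0,0,0]],[1,[-1,0.4,0],[0,0,0]]]'
python3 -m inch '[[1,[-0.3,0.1,0],[0,0,0]],[1,[-0.6,0.2,0],[0,0,0]],[1,[-0.9,0.3,0],[0,0,0]],[1,[-1,0.4,0],[0,0,0]]]'
python3 -m inch '[[1,[-0.3,0,0],[0,0,0]],[1,[-0.6,0,0],[0,0,0]],[1,[-0.9,0.05,0],[0,0,0]],[1,[-1,0.05,0],[0,0,0]],[1,[-1,0.05,0],[0,0,0]]]'
python3 plan.py .487 -.4053 .06 81.15
```

```text
t: 7.2
tcp_pos: [0.4564, -0.0538, 0.1531]
tool_rot: [0.761, 0.649, -0.001, -0.001]
force: [0.4, 0.9, -1.1]
finger_gap: 0.113
t: 7.6
tcp_pos: [0.4809, -0.1606, 0.1531]
tool_rot: [0.761, 0.648, -0.0, -0.0]
force: [-0.1, -0.1, -1.5]
finger_gap: 0.118
t: 8.0
tcp_pos: [0.5052, -0.2653, 0.1532]
tool_rot: [0.761, 0.649, -0.0, -0.0]
force: [0.1, 0.5, -1.4]
finger_gap: 0.117
t: 8.5
tcp_pos: [0.4941, -0.363, 0.1532]
tool_rot: [0.761, 0.649, 0.0, -0.001]
force: [0.6, 1.1, -0.7]
finger_gap: 0.116
t 8.5 tcp [ 0.4941 -0.363   0.1532] phi 80.95 tilt [-0.0009  0.0015] F [ 0.6  1.1 -0.7] gap 0.116 q6 -0.66
shift units [-0.43  -0.003  0.931] turn units [-0.0002 -0.0002 -0.0006]
```

```bash
python3 -m inch '[[1,[-0.2,0,0.15],[0,0,0]],[1,[-0.4,0,0.3],[0,0,0]],[1,[-0.43,0,0.4],[0,0,0]],[1,[-0.43,0,0.4],[0,0,0]],[1,[-0.43,0,0.4],[0,0,0]]]'
python3 plan.py .487 -.4053 .06 81.15
python3 - <<'E'
from h import *
ci=camera_info('wrist')
p,d=snapshot('wrist');cv2.imwrite('pics/w3.png',p)
np.save('w3.npy',d)
c,s=np.cos(np.radians(-8.85)),np.sin(np.radians(-8.85))
for a,b in [(1,1),(1,-1),(-1,1),(-1,-1)]:
    x,y=a*.0625,b*.085
    print(a,b,w2px([.5145+c*x-s*y,-.4095+s*x+c*y,.018],ci).round(1))
E
```

```text
t: 9.0
tcp_pos: [0.4878, -0.403, 0.114]
tool_rot: [0.76, 0.65, 0.0, -0.001]
force: [0.9, -0.6, -1.2]
finger_gap: 0.116
t 9.0 tcp [ 0.4878 -0.403   0.114 ] phi 81.14 tilt [-0.0012  0.0023] F [ 0.9 -0.6 -1.2] gap 0.116 q6 -0.71
shift units [-0.025 -0.004  0.54 ] turn units [-0.0002 -0.0003 -0.    ]
1 1 [374.4  87.3]
1 -1 [354.1 286.7]
-1 1 [207.2  87.3]
-1 -1 [215.  286.7]
```

View pics/w3.png

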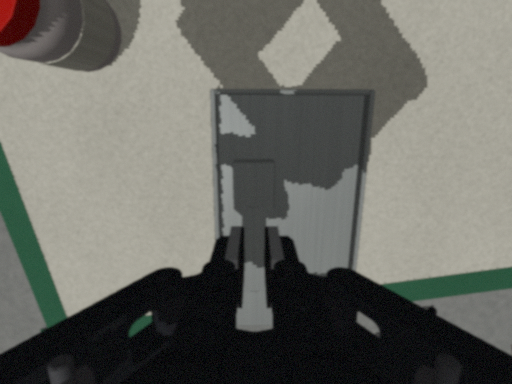

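```bash
python3 -m inch '[[1,[-0.02,0.01,0.2],[0,0,0]],[1,[-0.02,0.01,0.4],[0,0,0]],[1,[-0.02,0.01,0.6],[0,0,0]],[1,[-0.02,0.01,0.7],[0,0,0]],[1,[-0.02,0.01,0.7],[0,0,0]]]'
python3 plan.py .488 -.405 .0095 81.15
```

```text
t: 9.55
tcp_pos: [0.4882, -0.4058, 0.0435]
tool_rot: [0.76, 0.65, 0.0, -0.001]
force: [-0.6, -0.2, -0.7]
finger_gap: 0.116
t 9.55 tcp [ 0.4882 -0.4058  0.0435] phi 81.14 tilt [-0.0017  0.0022] F [-0.6 -0.2 -0.7] gap 0.116 q6 -0.71
shift units [ 0.007 -0.002  0.34 ] turn units [-0.0003 -0.0003 -0.    ]
```

```bash
python3 -m inch '[[1,[0,0,0.1],[0,0,0]],[1,[0,0,0.2],[0,0,0]],[1,[0,0,0.3],[0,0,0]],[1,[0,0,0.34],[0,0,0]],[1,[0,0,0.34],[0,0,0]],[1,[0,0,0.34],[0,0,0]]]'
python3 plan.py
```

```text
t: 10.15
tcp_pos: [0.4886, -0.4073, 0.0103]
tool_rot: [0.76, 0.65, 0.0, 0.0]
force: [-0.8, 0.7, -1.2]
finger_gap: 0.115
t 10.15 tcp [ 0.4886 -0.4073  0.0103] phi 81.1 tilt [ 0.0001 -0.0001] F [-0.8  0.7 -1.2] gap 0.115 q6 -0.71
```

```bash
python3 -m inch '[[1,[0,0,0.01],[0,0,0]],[1,[0,0,0.015],[0,0,0]],[1,[0,0,0.015],[0,0,0]],[0.7,[0,0,0.015],[0,0,0]],[0.5,[0,0,0.01],[0,0,0]],[0.5,[0,0,0.01],[0,0,0]],[0.5,[0,0,0.01],[0,0,0]],[0.5,[0,0,0.01],[0,0,0]]]'
python3 plan.py
python3 -m inch '[[0.5,[0,0,-0.2],[0,0,0]],[0.5,[0,0,-0.4],[0,0,0]],[0.3,[0,0,-0.7],[0,0,0]],[0,[0,0,-1],[0,0,0]],[-0.5,[0,0,-1],[0,0,0]],[-1,[0,0,-1],[0,0,0]],[-1,[0,0,-1],[0,0,0]]]'
python3 plan.py .436 .0047 .11 82
python3 - <<'E'
from h import *
p,d=snapshot('wrist');cv2.imwrite('pics/w4.png',p)
E
```

```text
t: 10.95
tcp_pos: [0.4885, -0.4072, 0.0094]
tool_rot: [0.76, 0.65, -0.0, 0.0]
force: [-0.4, -0.6, -0.1]
finger_gap: 0.248
t 10.95 tcp [ 0.4885 -0.4072  0.0094] phi 81.1 tilt [ 0.0001 -0.0001] F [-0.4 -0.6 -0.1] gap 0.248 q6 -0.71
t: 11.65
tcp_pos: [0.4878, -0.4064, 0.1082]
tool_rot: [0.76, 0.65, 0.0, -0.001]
force: [0.6, 0.2, -0.9]
finger_gap: 0.977
t 11.65 tcp [ 0.4878 -0.4064  0.1082] phi 81.1 tilt [-0.0016  0.0019] F [ 0.6  0.2 -0.9] gap 0.977 q6 -0.72
shift units [ 3.981 -1.148 -0.009] turn units [-0.0003 -0.0003 -0.0025]
```

View pics/w4.png

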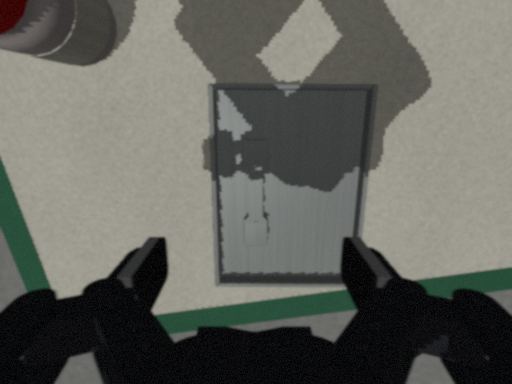

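```bash
python3 -m inch '[[-1,[0.2,0,-0.3],[0,0,0]],[-1,[0.5,0,-0.5],[0,0,0]],[-1,[0.8,0,-0.5],[0,0,0]],[-1,[1,0,-0.5],[0,0,0]]]'
python3 -m inch '[[-1,[0.3,-0.1,0],[0,0,0]],[-1,[0.6,-0.2,0],[0,0,0]],[-1,[0.9,-0.3,0],[0,0,0]],[-1,[1,-0.4,0],[0,0,0]]]'
python3 -m inch '[[-1,[0.3,-0.1,0],[0,0,0]],[-1,[0.6,-0.2,0],[0,0,0]],[-1,[0.9,-0.3,0],[0,0,0]],[-1,[1,-0.4,0],[0,0,0]]]'
python3 -m inch '[[-1,[0.3,-0.1,0],[0,0,0]],[-1,[0.6,-0.2,0.2],[0,0,0]],[-1,[0.9,-0.3,0.4],[0,0,0]],[-1,[0.98,-0.35,0.5],[0,0,0]],[-1,[0.98,-0.35,0.5],[0,0,0]],[-1,[0.98,-0.35,0.5],[0,0,0]]]'
python3 plan.py .436 .0047 .003 82
python3 - <<'E'
from h import *
ci=camera_info('wrist')
p,d=snapshot('wrist');cv2.imwrite('pics/w5.png',p)
cv2.imwrite('pics/w5c.png',cv2.resize(p[100:260,180:340],None,fx=3.5,fy=3.5))
print(w2px([.436,.0047,.01],ci))
import json;json.dump({k:np.array(v).tolist() for k,v in ci.items()},open('w5.json','w'))
E
```

```text
t: 12.1
tcp_pos: [0.5035, -0.3061, 0.1586]
tool_rot: [0.76, 0.65, -0.0, -0.001]
force: [0.9, -0.4, 0.2]
finger_gap: 1.0
t: 12.5
tcp_pos: [0.4784, -0.2002, 0.1579]
tool_rot: [0.759, 0.651, -0.0, -0.002]
force: [0.7, 1.1, 0.6]
finger_gap: 1.0
t: 12.9
tcp_pos: [0.4547, -0.0967, 0.1586]
tool_rot: [0.759, 0.651, -0.0, -0.001]
force: [-0.1, -0.2, -0.3]
finger_gap: 1.004
t: 13.5
tcp_pos: [0.4371, 0.0029, 0.1092]
tool_rot: [0.76, 0.65, -0.0, 0.0]
force: [0.5, 0.2, 0.3]
finger_gap: 0.999
t 13.5 tcp [0.4371 0.0029 0.1092] phi 81.11 tilt [ 0.0004 -0.0005] F [0.5 0.2 0.3] gap 0.999 q6 -0.09
shift units [ 0.016 -0.014  1.062] turn units [ 0.0001  0.0001 -0.0025]
[252.23535659 190.18986293]
```

View pics/w5.png

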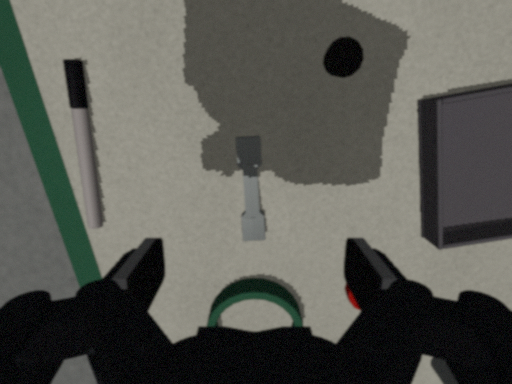

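View pics/w5c.png

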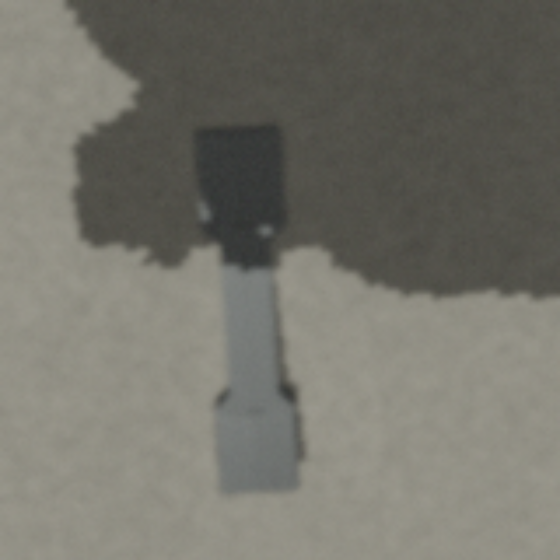

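```bash
python3 -m inch '[[-1,[0.03,0,0.3],[0,0,-0.008]],[-1,[0.03,0,0.6],[0,0,-0.008]],[-1,[0.03,0,0.8],[0,0,-0.008]],[-1,[0.03,0,0.8],[0,0,-0.008]]]'
python3 -m inch '[[-1,[0,0,0.15],[0,0,0]],[-1,[0,0,0.25],[0,0,0]],[-1,[0,0,0.25],[0,0,0]],[1,[0,0,0.25],[0,0,0]],[1,[0,0,0.25],[0,0,0]],[1,[0,0,0.25],[0,0,0]],[1,[0,0,0.25],[0,0,0]],[1,[0,0,0.25],[0,0,0]],[1,[0,0,0.25],[0,0,0]],[1,[0,0,0.25],[0,0,0]],[1,[0,0,0.25],[0,0,0]],[1,[0,0,0.25],[0,0,0]]]' 50
python3 plan.py
```

```text
t: 13.95
tcp_pos: [0.437, 0.0056, 0.0279]
tool_rot: [0.744, 0.668, -0.001, -0.001]
force: [-0.7, -0.0, 0.3]
finger_gap: 1.0
t: 15.15
tcp_pos: [0.4368, 0.0068, 0.0047]
tool_rot: [0.743, 0.669, 0.0, 0.0]
force: [-0.7, -0.4, 5.4]
finger_gap: 0.116
t 15.15 tcp [0.4368 0.0068 0.0047] phi 83.98 tilt [ 0.0002 -0.    ] F [-0.7 -0.4  5.4] gap 0.116 q6 -0.14
```

```bash
python3 -m inch '[[1,[0,0,-0.15],[0,0,0]],[1,[0,0,-0.3],[0,0,0]],[1,[0,0,-0.6],[0,0,0]],[1,[0,0,-0.9],[0,0,0.004]],[1,[0,0,-1],[0,0,0.008]],[1,[0,0,-1],[0,0,0.008]]]'
python3 -m inch '[[1,[-0.2,0,-0.2],[0,0,0]],[1,[-0.5,0.1,-0.4],[0,0,0]],[1,[-0.8,0.2,-0.5],[0,0,0]],[1,[-1,0.4,-0.5],[0,0,0]]]'
python3 -m inch '[[1,[-0.3,0.1,0],[0,0,0]],[1,[-0.6,0.2,0],[0,0,0]],[1,[-0.9,0.3,0],[0,0,0]],[1,[-1,0.4,0],[0,0,0]]]'
python3 -m inch '[[1,[-0.3,0.1,0],[0,0,0]],[1,[-0.6,0.2,0],[0,0,0]],[1,[-0.9,0.3,0],[0,0,0]],[1,[-1,0.4,0],[0,0,0]]]'
python3 -m inch '[[1,[-0.3,0.1,0],[0,0,0]],[1,[-0.6,0.2,0],[0,0,0]],[1,[-0.9,0.3,0],[0,0,0]],[1,[-1,0.4,0],[0,0,0]],[1,[-1,0.4,0],[0,0,0]]]'
python3 plan.py .5418 -.4155 .06 81.15
```

```text
t: 15.75
tcp_pos: [0.4377, 0.0066, 0.1054]
tool_rot: [0.76, 0.65, 0.001, 0.001]
force: [-0.2, 0.5, -1.3]
finger_gap: 0.114
t: 16.15
tcp_pos: [0.46, -0.0994, 0.154]
tool_rot: [0.76, 0.65, -0.0, -0.001]
force: [-0.1, -0.4, -0.2]
finger_gap: 0.113
t: 16.55
tcp_pos: [0.4848, -0.2057, 0.1525]
tool_rot: [0.761, 0.649, -0.0, -0.001]
force: [0.3, -0.1, -1.0]
finger_gap: 0.116
t: 16.95
tcp_pos: [0.509, -0.3103, 0.1526]
tool_rot: [0.76, 0.649, -0.0, -0.001]
force: [0.5, -0.7, -0.2]
finger_gap: 0.116
t: 17.45
tcp_pos: [0.5335, -0.4142, 0.1521]
tool_rot: [0.76, 0.65, 0.0, -0.001]
force: [-0.4, -0.0, -0.7]
finger_gap: 0.115
t 17.45 tcp [ 0.5335 -0.4142  0.1521] phi 81.04 tilt [-0.0006  0.001 ] F [-0.4 -0.  -0.7] gap 0.115 q6 -0.67
shift units [-0.     0.084  0.921] turn units [-0.0001 -0.0001 -0.0003]
```

```bash
python3 -m inch '[[1,[0,0.08,0.2],[0,0,0]],[1,[0,0.08,0.5],[0,0,0]],[1,[0,0.08,0.8],[0,0,0]],[1,[0,0.08,0.92],[0,0,0]],[1,[0,0.08,0.92],[0,0,0]],[1,[0,0.08,0.92],[0,0,0]]]'
python3 plan.py .5418 -.4155 .0092 81.15
python3 - <<'E'
from h import *
p,d=snapshot('wrist');cv2.imwrite('pics/w6.png',p)
E
```

```text
t: 18.05
tcp_pos: [0.5414, -0.414, 0.0627]
tool_rot: [0.76, 0.65, 0.0, 0.0]
force: [0.4, -0.5, -0.4]
finger_gap: 0.114
t 18.05 tcp [ 0.5414 -0.414   0.0627] phi 81.14 tilt [ 0.0002 -0.0001] F [ 0.4 -0.5 -0.4] gap 0.114 q6 -0.66
shift units [-0.014  0.006  0.535] turn units [ 0.  0. -0.]
```

View pics/w6.png

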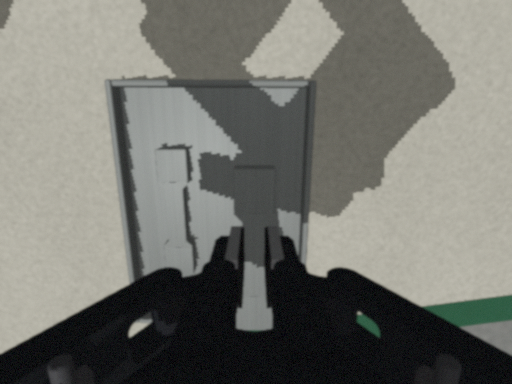

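```bash
python3 -m inch '[[1,[-0.01,0,0.2],[0,0,0]],[1,[-0.01,0,0.4],[0,0,0]],[1,[-0.01,0,0.5],[0,0,0]],[1,[-0.01,0,0.53],[0,0,0]],[1,[-0.01,0,0.54],[0,0,0]],[1,[-0.01,0,0.54],[0,0,0]],[1,[-0.01,0,0.54],[0,0,0]],[0.7,[-0.01,0,0.54],[0,0,0]],[0.5,[-0.01,0,0.535],[0,0,0]],[0.5,[-0.01,0,0.535],[0,0,0]],[0.5,[-0.01,0,0.535],[0,0,0]],[0.5,[-0.01,0,0.535],[0,0,0]]]'
python3 plan.py
python3 -m inch '[[0.5,[0,0,-0.2],[0,0,0]],[0.5,[0,0,-0.4],[0,0,0]],[0.3,[0,0,-0.7],[0,0,0]],[0,[0,0,-1],[0,0,0]],[-0.5,[0,0,-1],[0,0,0]],[-1,[0,0,-1],[0,0,0]],[-1,[0,0,-1],[0,0,0]]]'
python3 plan.py .600 -.2115 .1 81
python3 - <<'E'
from h import *
p,d=snapshot('wrist');cv2.imwrite('pics/w7.png',p)
E
```

```text
t: 19.3
tcp_pos: [0.5409, -0.4154, 0.0089]
tool_rot: [0.76, 0.65, 0.0, 0.0]
force: [-0.5, -0.3, -0.4]
finger_gap: 0.249
t 19.3 tcp [ 0.5409 -0.4154  0.0089] phi 81.1 tilt [ 0.0001 -0.0001] F [-0.5 -0.3 -0.4] gap 0.249 q6 -0.66
t: 20.0
tcp_pos: [0.5401, -0.4146, 0.1076]
tool_rot: [0.76, 0.65, -0.0, -0.001]
force: [-1.1, -0.4, -0.9]
finger_gap: 0.977
t 20.0 tcp [ 0.5401 -0.4146  0.1076] phi 81.1 tilt [-0.0018  0.0018] F [-1.1 -0.4 -0.9] gap 0.977 q6 -0.66
shift units [2.099 0.277 0.079] turn units [-0.0003 -0.0002  0.0003]
```

View pics/w7.png

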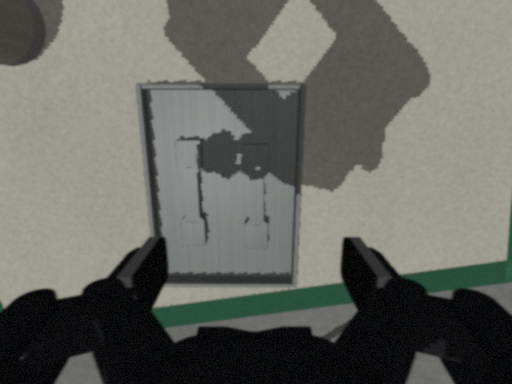

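```bash
python3 -m inch '[[-1,[0.25,0,0],[0,0,0]],[-1,[0.5,0.1,0],[0,0,0]],[-1,[0.8,0.2,0],[0,0,0]],[-1,[1,0.28,0],[0,0,0]]]'
python3 -m inch '[[-1,[0.3,0,0],[0,0,0]],[-1,[0.6,0,0],[0,0,0]],[-1,[0.9,0,0],[0,0,0]],[-1,[1,0,0],[0,0,0]],[-1,[1,0,0],[0,0,0]],[-1,[1,0,0],[0,0,0]]]'
python3 plan.py .600 -.2115 .012
python3 - <<'E'
from h import *
ci=camera_info('wrist')
p,d=snapshot('wrist');cv2.imwrite('pics/w8.png',p)
print(w2px([.600,-.2115,.04],ci),w2px([.600,-.2115,.0],ci),px2w(256,185,ci,.04))
E
```

```text
t: 20.45
tcp_pos: [0.5836, -0.3185, 0.107]
tool_rot: [0.76, 0.65, -0.0, -0.002]
force: [-0.5, 0.7, 0.2]
finger_gap: 1.001
t: 21.05
tcp_pos: [0.5994, -0.2231, 0.1083]
tool_rot: [0.76, 0.65, -0.0, 0.0]
force: [0.5, -0.5, -0.8]
finger_gap: 1.0
t 21.05 tcp [ 0.5994 -0.2231  0.1083] phi 81.1 tilt [-0.0003 -0.0005] F [ 0.5 -0.5 -0.8] gap 1.0 q6 -0.37
shift units [ 0.116 -0.012  0.963] 
[252.30366359 188.68328687] [252.51760269 176.01982743] [ 0.60305761 -0.20919155  0.04      ]
```

View pics/w8.png

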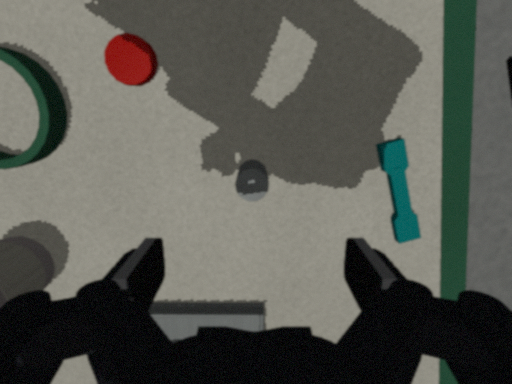

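```bash
python3 -m inch '[[-1,[0.14,-0.01,0.2],[0,0,0]],[-1,[0.14,-0.01,0.5],[0,0,0]],[-1,[0.14,-0.01,0.8],[0,0,0]],[-1,[0.14,-0.01,0.95],[0,0,0]],[-1,[0.14,-0.01,0.95],[0,0,0]],[1,[0.14,-0.01,0.95],[0,0,0]],[1,[0.14,-0.01,0.95],[0,0,0]],[1,[0.14,-0.01,0.95],[0,0,0]],[1,[0.14,-0.01,0.95],[0,0,0]],[1,[0.14,-0.01,0.95],[0,0,0]],[1,[0.14,-0.01,0.95],[0,0,0]],[1,[0.14,-0.01,0.95],[0,0,0]],[1,[0.14,-0.01,0.95],[0,0,0]],[1,[0.14,-0.01,0.95],[0,0,0]]]' 40
python3 plan.py
```

```text
t: 22.5
tcp_pos: [0.6012, -0.2084, 0.0151]
tool_rot: [0.76, 0.65, 0.0, 0.001]
force: [-1.6, 0.1, 5.7]
finger_gap: 0.28
t 22.5 tcp [ 0.6012 -0.2084  0.0151] phi 81.12 tilt [ 0.0013 -0.0009] F [-1.6  0.1  5.7] gap 0.28 q6 -0.35
```

```bash
python3 -m inch '[[1,[0,0,-0.1],[0,0,0]],[1,[0,0,-0.3],[0,0,0]],[1,[0,0,-0.6],[0,0,0]],[1,[0,0,-0.8],[0,0,0]],[1,[0,0,-0.8],[0,0,0]]]'
python3 plan.py .637 -.031 .05 81.1
```

```text
t: 23.0
tcp_pos: [0.6027, -0.2091, 0.0971]
tool_rot: [0.76, 0.65, 0.001, 0.003]
force: [0.6, -0.3, -0.7]
finger_gap: 0.277
t 23.0 tcp [ 0.6027 -0.2091  0.0971] phi 81.11 tilt [ 0.006  -0.0032] F [ 0.6 -0.3 -0.7] gap 0.277 q6 -0.35
shift units [1.814 0.06  0.467] turn units [0.001  0.0004 0.    ]
```

```bash
python3 -m inch '[[1,[0.2,0,0],[0,0,0]],[1,[0.5,0,0],[0,0,0]],[1,[0.8,0,0],[0,0,0]],[1,[1,0.03,0],[0,0,0]]]'
python3 -m inch '[[1,[0.3,0,0],[0,0,0]],[1,[0.6,0,0],[0,0,0]],[1,[0.8,0,0],[0,0,0]],[1,[0.81,0.03,0.2],[0,0,0]],[1,[0.81,0.03,0.2],[0,0,0]],[1,[0.81,0.03,0.2],[0,0,0]]]'
python3 plan.py .637 -.031 .02 81.1
python3 - <<'E'
from h import *
ci=camera_info('wrist')
p,d=snapshot('wrist');cv2.imwrite('pics/w9.png',p)
for a,b in [(1,1),(1,-1),(-1,1),(-1,-1)]: print(a,b,w2px([.6375+a*.06,-.0035+b*.06,.028],ci).round())
E
```

```text
t: 23.4
tcp_pos: [0.6175, -0.1073, 0.0922]
tool_rot: [0.76, 0.65, -0.001, -0.002]
force: [0.7, -0.4, -1.7]
finger_gap: 0.273
t: 24.0
tcp_pos: [0.6334, -0.0301, 0.0725]
tool_rot: [0.76, 0.65, -0.001, -0.001]
force: [0.6, -0.6, -1.6]
finger_gap: 0.277
t 24.0 tcp [ 0.6334 -0.0301  0.0725] phi 81.1 tilt [-0.0032  0.0006] F [ 0.6 -0.6 -1.6] gap 0.277 q6 -0.07
shift units [-0.003  0.039  0.525] turn units [-0.0005 -0.      0.    ]
1 1 [342.  58.]
1 -1 [355. 248.]
-1 1 [138.  92.]
-1 -1 [182. 272.]
```

View pics/w9.png

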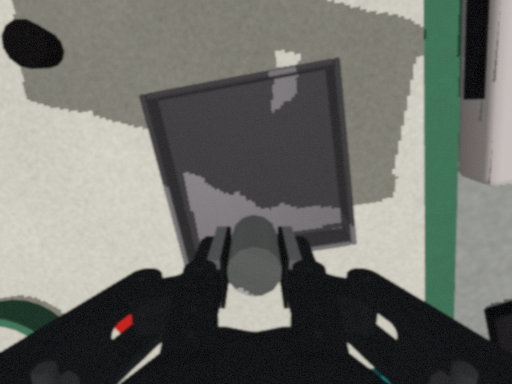

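```bash
python3 -m inch '[[1,[0,0.04,0.1],[0,0,0]],[1,[0,0.04,0.25],[0,0,0]],[1,[0,0.04,0.4],[0,0,0]],[1,[0,0.04,0.48],[0,0,0]],[1,[0,0.04,0.52],[0,0,0]],[1,[0,0.04,0.52],[0,0,0]],[1,[0,0.04,0.52],[0,0,0]]]'
python3 plan.py .637 -.031 .0191 81.1
```

```text
t: 24.75
tcp_pos: [0.6388, -0.0309, 0.0219]
tool_rot: [0.76, 0.65, 0.0, 0.0]
force: [-0.3, 0.6, -1.3]
finger_gap: 0.277
t 24.75 tcp [ 0.6388 -0.0309  0.0219] phi 81.1 tilt [ 0.0005 -0.0001] F [-0.3  0.6 -1.3] gap 0.277 q6 -0.07
shift units [-0.004 -0.017  0.028] turn units [0.0001 0.     0.    ]
```

```bash
python3 -m inch '[[1,[0,0,0.01],[0,0,0]],[1,[0,0,0.02],[0,0,0]],[1,[0,0,0.02],[0,0,0]],[1,[0,0,0.02],[0,0,0]]]'
python3 plan.py .637 -.031 .0191 81.1
```

```text
t: 25.15
tcp_pos: [0.6386, -0.0309, 0.02]
tool_rot: [0.76, 0.65, 0.0, 0.0]
force: [0.3, -0.2, -1.5]
finger_gap: 0.28
t 25.15 tcp [ 0.6386 -0.0309  0.02  ] phi 81.1 tilt [ 0.0004 -0.0001] F [ 0.3 -0.2 -1.5] gap 0.28 q6 -0.07
shift units [-0.004 -0.016  0.009] turn units [0.0001 0.     0.    ]
```

```bash
python3 -m inch '[[1,[0,0,0.01],[0,0,0]],[1,[0,0,0.012],[0,0,0]],[1,[0,0,0.012],[0,0,0]],[0.4,[0,0,0.012],[0,0,0]],[0.3,[0,0,0.012],[0,0,0]],[0.2,[0,0,0.012],[0,0,0]],[0.1,[0,0,0.012],[0,0,0]],[0,[0,0,0.012],[0,0,0]],[0,[0,0,0.012],[0,0,0]],[0,[0,0,0.012],[0,0,0]]]'
python3 plan.py
python3 -m inch '[[0,[0,0,-0.1],[0,0,0]],[0,[0,0,-0.3],[0,0,0]],[0,[0,0,-0.6],[0,0,0]],[0,[0,0,-0.9],[0,0,0]],[-0.5,[0,0,-1],[0,0,0]],[-1,[0,0,-1],[0,0,0]],[-1,[0,0,-1],[0,0,0]]]'
python3 plan.py .601 .2075 .12 81
python3 - <<'E'
from h import *
p,d=snapshot('wrist');cv2.imwrite('pics/w10.png',p)
E
```

```text
t: 26.15
tcp_pos: [0.6385, -0.0309, 0.0186]
tool_rot: [0.76, 0.65, 0.0, -0.0]
force: [-0.1, -1.5, -0.2]
finger_gap: 0.497
t 26.15 tcp [ 0.6385 -0.0309  0.0186] phi 81.1 tilt [0. 0.] F [-0.1 -1.5 -0.2] gap 0.497 q6 -0.07
t: 26.85
tcp_pos: [0.6378, -0.0308, 0.118]
tool_rot: [0.76, 0.65, -0.0, -0.0]
force: [0.5, 0.2, 0.6]
finger_gap: 0.978
t 26.85 tcp [ 0.6378 -0.0308  0.118 ] phi 81.1 tilt [-0.0012  0.0002] F [0.5 0.2 0.6] gap 0.978 q6 -0.07
shift units [ 2.297 -0.733 -0.019] turn units [-0.0002 -0.      0.0003]
```

View pics/w10.png

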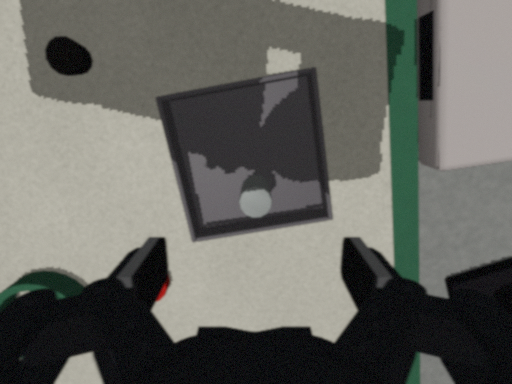

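```bash
python3 -m inch '[[-1,[0.25,0,0],[0,0,0]],[-1,[0.5,-0.1,0],[0,0,0]],[-1,[0.8,-0.2,0],[0,0,0]],[-1,[1,-0.4,0],[0,0,0]]]'
python3 -m inch '[[-1,[0.3,0,0],[0,0,0]],[-1,[0.6,-0.1,0],[0,0,0]],[-1,[0.9,-0.2,0],[0,0,0]],[-1,[1,-0.33,0],[0,0,0]],[-1,[1,-0.33,0],[0,0,0]],[-1,[1,-0.33,0],[0,0,0]]]'
python3 plan.py .601 .2075 .014
python3 - <<'E'
from h import *
ci=camera_info('wrist')
p,d=snapshot('wrist');cv2.imwrite('pics/w11.png',p)
print(w2px([.601,.2075,.04],ci),w2px([.601,.2075,.0],ci),px2w(252,184,ci,.04))
E
```

```text
t: 27.3
tcp_pos: [0.6144, 0.0755, 0.1167]
tool_rot: [0.76, 0.65, -0.0, -0.001]
force: [-0.4, -0.1, -0.6]
finger_gap: 0.998
t: 27.9
tcp_pos: [0.5967, 0.1773, 0.1178]
tool_rot: [0.76, 0.65, -0.001, -0.0]
force: [0.0, -0.5, 0.1]
finger_gap: 0.996
t 27.9 tcp [0.5967 0.1773 0.1178] phi 81.13 tilt [-0.0017 -0.0009] F [ 0.  -0.5  0.1] gap 0.996 q6 0.27
shift units [ 0.307 -0.002  1.038] 
[253.62167931 160.21063292] [253.69471119 151.91799121] [0.59700758 0.18981857 0.04      ]
```

View pics/w11.png

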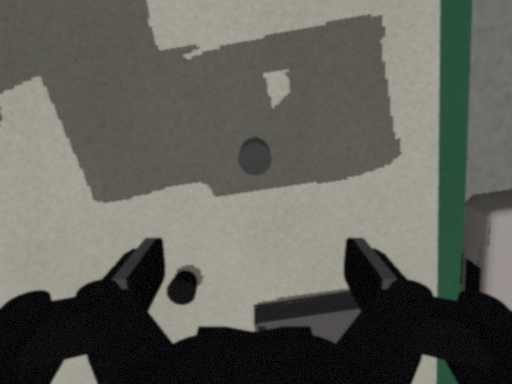

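```bash
python3 -m inch '[[-1,[0.15,0,0.1],[0,0,0]],[-1,[0.31,0.01,0.3],[0,0,0]],[-1,[0.315,0.01,0.6],[0,0,0]],[-1,[0.315,0.01,0.8],[0,0,0]],[-1,[0.315,0.01,1],[0,0,0]],[-1,[0.315,0.01,1],[0,0,0]],[1,[0.315,0.01,1],[0,0,0]],[1,[0.315,0.01,1],[0,0,0]],[1,[0.315,0.01,1],[0,0,0]],[1,[0.315,0.01,1],[0,0,0]],[1,[0.315,0.01,1],[0,0,0]],[1,[0.315,0.01,1],[0,0,0]],[1,[0.315,0.01,1],[0,0,0]],[1,[0.315,0.01,1],[0,0,0]],[1,[0.315,0.01,1],[0,0,0]]]' 40
python3 plan.py
python3 -m inch '[[1,[0,0,-0.1],[0,0,0]],[1,[0,0,-0.3],[0,0,0]],[1,[0,0,-0.6],[0,0,0]],[1,[0,0,-0.8],[0,0,0]],[1,[0,0,-0.8],[0,0,0]]]'
python3 plan.py .638 .025 .09 81.1
```

```text
t: 29.45
tcp_pos: [0.6038, 0.2091, 0.0198]
tool_rot: [0.76, 0.65, 0.001, 0.0]
force: [-1.1, -0.2, 5.8]
finger_gap: 0.278
t 29.45 tcp [0.6038 0.2091 0.0198] phi 81.1 tilt [0.0015 0.0002] F [-1.1 -0.2  5.8] gap 0.278 q6 0.31
t: 29.95
tcp_pos: [0.6055, 0.2094, 0.102]
tool_rot: [0.76, 0.65, 0.003, 0.002]
force: [0.6, -0.1, -0.8]
finger_gap: 0.275
t 29.95 tcp [0.6055 0.2094 0.102 ] phi 81.11 tilt [0.0069 0.0011] F [ 0.6 -0.1 -0.8] gap 0.275 q6 0.31
shift units [-1.772  0.605  0.12 ] turn units [ 0.0011 -0.0004  0.    ]
```

```bash
python3 -m inch '[[1,[-0.2,0.1,0],[0,0,0]],[1,[-0.5,0.2,0],[0,0,0]],[1,[-0.8,0.3,0],[0,0,0]],[1,[-1,0.4,0],[0,0,0]]]'
python3 -m inch '[[1,[-0.3,0,0],[0,0,0]],[1,[-0.6,0.1,0],[0,0,0]],[1,[-0.77,0.2,0],[0,0,0]],[1,[-0.77,0.2,0.2],[0,0,0]],[1,[-0.77,0.2,0.2],[0,0,0]],[1,[-0.77,0.2,0.2],[0,0,0]]]'
python3 plan.py .638 .025 .0235 81.1
```

```text
t: 30.35
tcp_pos: [0.6261, 0.1022, 0.0971]
tool_rot: [0.76, 0.65, -0.001, -0.001]
force: [0.7, 0.0, -0.6]
finger_gap: 0.272
t: 30.95
tcp_pos: [0.6343, 0.0253, 0.0776]
tool_rot: [0.76, 0.65, -0.001, -0.001]
force: [-0.5, 0.8, -0.5]
finger_gap: 0.278
t 30.95 tcp [0.6343 0.0253 0.0776] phi 81.12 tilt [-0.0026  0.0006] F [-0.5  0.8 -0.5] gap 0.278 q6 0.02
shift units [0.002 0.038 0.541] turn units [-0.0004 -0.      0.    ]
```

```bash
python3 -m inch '[[1,[0,0.03,0.1],[0,0,0]],[1,[0,0.03,0.25],[0,0,0]],[1,[0,0.03,0.4],[0,0,0]],[1,[0,0.03,0.48],[0,0,0]],[1,[0,0.03,0.53],[0,0,0]],[1,[0,0.03,0.53],[0,0,0]],[1,[0,0.03,0.53],[0,0,0]]]'
python3 plan.py .638 .025 .0235 81.1
```

```text
t: 31.65
tcp_pos: [0.6383, 0.0243, 0.0256]
tool_rot: [0.76, 0.65, 0.0, 0.0]
force: [-0.2, 0.4, -0.3]
finger_gap: 0.275
t 31.65 tcp [0.6383 0.0243 0.0256] phi 81.1 tilt [ 0.0005 -0.0001] F [-0.2  0.4 -0.3] gap 0.275 q6 0.02
shift units [ 0.006 -0.004  0.021] turn units [ 0.0001 -0.      0.    ]
```

```bash
python3 -m inch '[[1,[0,0,0.01],[0,0,0]],[1,[0,0,0.022],[0,0,0]],[1,[0,0,0.022],[0,0,0]],[1,[0,0,0.022],[0,0,0]],[0.4,[0,0,0.022],[0,0,0]],[0.3,[0,0,0.022],[0,0,0]],[0.2,[0,0,0.022],[0,0,0]],[0.1,[0,0,0.022],[0,0,0]],[0,[0,0,0.022],[0,0,0]],[0,[0,0,0.022],[0,0,0]],[0,[0,0,0.022],[0,0,0]]]'
python3 plan.py
python3 -m inch '[[0,[0,0,-0.1],[0,0,0]],[0,[0,0,-0.3],[0,0,0]],[0,[0,0,-0.6],[0,0,0]],[0,[0,0,-0.9],[0,0,0]],[-0.5,[0,0,-1],[0,0,0]],[-1,[0,0,-1],[0,0,0]],[-1,[0,0,-1],[0,0,0]]]'
python3 plan.py .376 .275 .12 81
python3 - <<'E'
from h import *
p,d=snapshot('wrist');cv2.imwrite('pics/w12.png',p)
E
```

```text
t: 32.75
tcp_pos: [0.6381, 0.0244, 0.0234]
tool_rot: [0.76, 0.65, -0.0, -0.0]
force: [-0.3, -0.5, -0.3]
finger_gap: 0.502
t 32.75 tcp [0.6381 0.0244 0.0234] phi 81.1 tilt [-0. -0.] F [-0.3 -0.5 -0.3] gap 0.502 q6 0.02
t: 33.45
tcp_pos: [0.6373, 0.0244, 0.1228]
tool_rot: [0.76, 0.65, -0.0, -0.0]
force: [0.4, 0.0, -0.9]
finger_gap: 0.978
t 33.45 tcp [0.6373 0.0244 0.1228] phi 81.09 tilt [-0.0013  0.0002] F [ 0.4  0.  -0.9] gap 0.978 q6 0.02
shift units [ 2.071 -2.97   0.032] turn units [-0.0002  0.      0.0003]
```

View pics/w12.png

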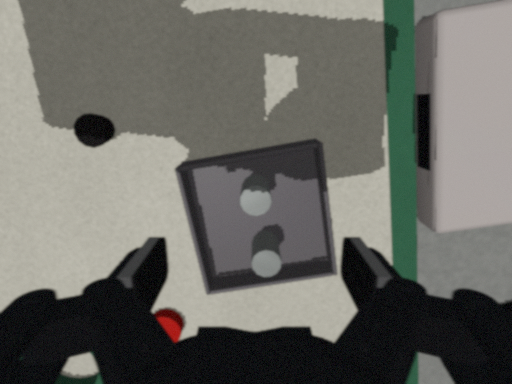

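Both slugs stand in the tub (tops at ≈(255,200) and (265,262)). Now the ring.

```bash
python3 -m inch '[[-1,[0.2,-0.3,0],[0,0,0]],[-1,[0.4,-0.6,0],[0,0,0]],[-1,[0.6,-0.9,0],[0,0,0]],[-1,[0.7,-1,0],[0,0,0]]]'
python3 -m inch '[[-1,[0.2,-0.3,0],[0,0,0]],[-1,[0.4,-0.6,0],[0,0,0]],[-1,[0.6,-0.9,0],[0,0,0]],[-1,[0.7,-1,0],[0,0,0]]]'
python3 -m inch '[[-1,[0.2,-0.3,0],[0,0,0]],[-1,[0.4,-0.6,0],[0,0,0]],[-1,[0.6,-0.85,0],[0,0,0]],[-1,[0.66,-0.95,0],[0,0,0]],[-1,[0.66,-0.95,0],[0,0,0]],[-1,[0.66,-0.95,0],[0,0,0]]]'
python3 plan.py .376 .275 .003 81
python3 - <<'E'
from h import *
ci=camera_info('wrist')
p,d=snapshot('wrist');cv2.imwrite('pics/w13.png',p)
print(w2px([.376,.275,.014],ci),px2w(256,185,ci,.014))
E
```

```text
t: 33.9
tcp_pos: [0.5452, 0.1107, 0.1214]
tool_rot: [0.759, 0.651, -0.003, -0.003]
force: [-0.5, -0.3, -0.5]
finger_gap: 1.001
t: 34.3
tcp_pos: [0.4588, 0.1947, 0.1223]
tool_rot: [0.759, 0.651, -0.002, -0.001]
force: [-0.7, 0.2, -0.4]
finger_gap: 0.998
t: 34.9
tcp_pos: [0.3801, 0.2734, 0.1233]
tool_rot: [0.76, 0.65, 0.001, 0.0]
force: [0.4, 0.0, -0.4]
finger_gap: 1.0
t 34.9 tcp [0.3801 0.2734 0.1233] phi 81.1 tilt [0.0016 0.0002] F [ 0.4  0.  -0.4] gap 1.0 q6 0.54
shift units [ 0.009 -0.045  1.203] turn units [ 0.0003 -0.0001  0.0003]
[248.72507975 187.77188105] [0.38257538 0.27647256 0.014     ]
```

View pics/w13.png

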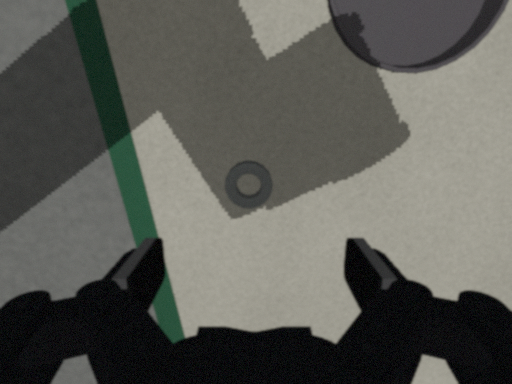

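```bash
python3 -m inch '[[-1,[0.02,-0.03,0.3],[0,0,0]],[-1,[0.03,-0.045,0.6],[0,0,0]],[-1,[0.03,-0.045,0.9],[0,0,0]],[-1,[0.03,-0.045,1],[0,0,0]],[-1,[0.03,-0.045,1],[0,0,0]]]'
python3 -m inch '[[-1,[0,0,0.1],[0,0,0]],[-1,[0,0,0.19],[0,0,0]],[-1,[0,0,0.19],[0,0,0]],[1,[0,0,0.19],[0,0,0]],[1,[0,0,0.19],[0,0,0]],[1,[0,0,0.19],[0,0,0]],[1,[0,0,0.19],[0,0,0]],[1,[0,0,0.19],[0,0,0]],[1,[0,0,0.19],[0,0,0]],[1,[0,0,0.19],[0,0,0]],[1,[0,0,0.19],[0,0,0]]]' 40
python3 plan.py .52 .412 .12
```

```text
t: 35.45
tcp_pos: [0.3749, 0.2762, 0.0222]
tool_rot: [0.76, 0.649, -0.001, -0.0]
force: [0.8, 0.0, 0.5]
finger_gap: 1.001
t: 36.55
tcp_pos: [0.3749, 0.2774, 0.0053]
tool_rot: [0.76, 0.65, 0.001, 0.0]
force: [-1.4, 0.0, 6.9]
finger_gap: 0.47
t 36.55 tcp [0.3749 0.2774 0.0053] phi 81.11 tilt [0.0014 0.0006] F [-1.4  0.   6.9] gap 0.47 q6 0.55
shift units [ 1.555  1.227 -1.144]
```

```bash
python3 -m inch '[[1,[0,0,-0.1],[0,0,0]],[1,[0,0,-0.3],[0,0,0]],[1,[0,0,-0.6],[0,0,0]],[1,[0,0,-0.9],[0,0,0]],[1,[0,0,-0.9],[0,0,0]],[1,[0,0,-0.9],[0,0,0]]]'
python3 plan.py .52 .412 .08
python3 - <<'E'
from h import *
p,d=snapshot('wrist');cv2.imwrite('pics/w14.png',p)
E
```

```text
t: 37.15
tcp_pos: [0.3746, 0.2773, 0.0951]
tool_rot: [0.76, 0.65, 0.001, 0.0]
force: [0.4, 0.8, -1.5]
finger_gap: 0.461
t 37.15 tcp [0.3746 0.2773 0.0951] phi 81.11 tilt [0.0016 0.0007] F [ 0.4  0.8 -1.5] gap 0.461 q6 0.55
shift units [1.555 1.228 0.155]
```

View pics/w14.png

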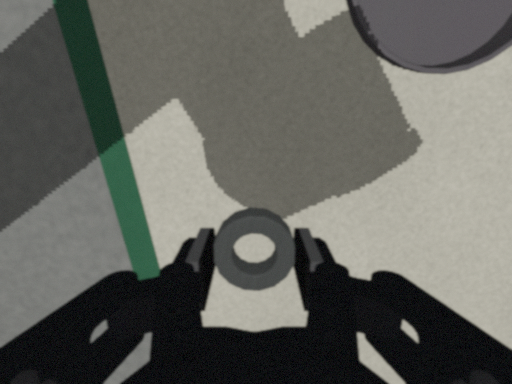

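Ring held level between the pads. Over to the dish.

```bash
python3 -m inch '[[1,[0.2,0.15,0],[0,0,0]],[1,[0.5,0.4,0],[0,0,0]],[1,[0.75,0.6,0],[0,0,0]],[1,[0.8,0.62,0],[0,0,0]]]'
python3 -m inch '[[1,[0.25,0.2,0],[0,0,0]],[1,[0.5,0.4,0],[0,0,0]],[1,[0.75,0.58,0],[0,0,0]],[1,[0.75,0.6,0],[0,0,0]],[1,[0.75,0.6,0],[0,0,0]],[1,[0.75,0.6,0],[0,0,0]]]'
python3 plan.py .52 .412 .0095
python3 - <<'E'
from h import *
ci=camera_info('wrist')
p,d=snapshot('wrist');cv2.imwrite('pics/w15.png',p)
E
```

```text
t: 37.6
tcp_pos: [0.4517, 0.3489, 0.0931]
tool_rot: [0.76, 0.65, 0.002, 0.0]
force: [0.4, -0.1, -0.6]
finger_gap: 0.463
t: 38.2
tcp_pos: [0.5167, 0.4099, 0.0927]
tool_rot: [0.76, 0.65, -0.003, -0.001]
force: [-0.2, 0.4, -1.2]
finger_gap: 0.468
t 38.2 tcp [0.5167 0.4099 0.0927] phi 81.09 tilt [-0.0047 -0.0027] F [-0.2  0.4 -1.2] gap 0.468 q6 0.66
shift units [0.029 0.033 0.832]
```

View pics/w15.png

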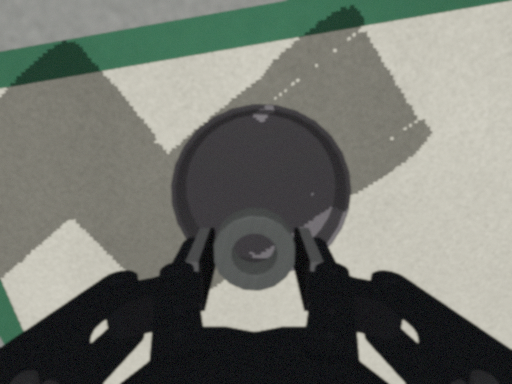

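```bash
python3 -m inch '[[1,[0.03,0.04,0.2],[0,0,0]],[1,[0.03,0.04,0.45],[0,0,0]],[1,[0.03,0.04,0.65],[0,0,0]],[1,[0.03,0.04,0.75],[0,0,0]],[1,[0.03,0.04,0.8],[0,0,0]],[1,[0.03,0.04,0.8],[0,0,0]],[1,[0.03,0.04,0.8],[0,0,0]]]'
python3 plan.py .52 .412 .0095
```

```text
t: 38.95
tcp_pos: [0.524, 0.414, 0.0154]
tool_rot: [0.76, 0.65, 0.001, 0.0]
force: [0.5, 0.6, -1.4]
finger_gap: 0.468
t 38.95 tcp [0.524  0.414  0.0154] phi 81.1 tilt [0.0014 0.0008] F [ 0.5  0.6 -1.4] gap 0.468 q6 0.66
shift units [-0.026 -0.036  0.058]
```

```bash
python3 -m inch '[[1,[-0.01,-0.02,0.02],[0,0,0]],[1,[-0.02,-0.03,0.04],[0,0,0]],[1,[-0.02,-0.03,0.055],[0,0,0]],[1,[-0.02,-0.03,0.055],[0,0,0]],[1,[-0.02,-0.03,0.055],[0,0,0]]]'
python3 plan.py .52 .412 .0093
```

```text
t: 39.45
tcp_pos: [0.5199, 0.4122, 0.0094]
tool_rot: [0.76, 0.65, -0.0, -0.0]
force: [-1.7, 0.1, 4.2]
finger_gap: 0.466
t 39.45 tcp [0.5199 0.4122 0.0094] phi 81.1 tilt [-0.0005 -0.0003] F [-1.7  0.1  4.2] gap 0.466 q6 0.66
shift units [-0.001  0.002  0.001]
```

Contact with the dish floor (force went from −1.4 to +4.2 N). Release and rise.

```bash
python3 -m inch '[[0,[0,0,0],[0,0,0]],[-0.1,[0,0,0],[0,0,0]],[-0.2,[0,0,0],[0,0,0]],[-0.3,[0,0,0],[0,0,0]],[-0.3,[0,0,0],[0,0,0]],[-0.3,[0,0,0],[0,0,0]],[-0.3,[0,0,-0.1],[0,0,0]],[-0.3,[0,0,-0.3],[0,0,0]],[-0.3,[0,0,-0.6],[0,0,0]],[-0.5,[0,0,-0.9],[0,0,0]],[-1,[0,0,-1],[0,0,0]],[-1,[0,0,-1],[0,0,0]]]'
python3 -m inch '[[-1,[0,0,-0.4],[0,0,0]],[-1,[0,0,-0.8],[0,0,0]],[-1,[0,0,-0.8],[0,0,0]],[-1,[0,0,-0.8],[0,0,0]]]'
python3 plan.py
python3 - <<'E'
from h import *
for n in ('wrist','scene','side'):
    p,d=snapshot(n);cv2.imwrite(f'pics/{n}_f.png',p)
w=cv2.imread('pics/wrist_f.png');s=cv2.imread('pics/side_f.png')
o=ortho(s,camera_info('side'),0.01,0.3,0.75,-0.55,0.1,0.001)
cv2.imwrite('pics/of.png',o)
E
```

```text
t: 40.65
tcp_pos: [0.5214, 0.413, 0.1113]
tool_rot: [0.76, 0.65, 0.002, 0.0]
force: [0.6, -1.0, -0.5]
finger_gap: 1.0
t: 41.05
tcp_pos: [0.5199, 0.4121, 0.1885]
tool_rot: [0.76, 0.65, -0.0, -0.0]
force: [-1.1, -0.0, -1.4]
finger_gap: 1.002
t 41.05 tcp [0.5199 0.4121 0.1885] phi 81.1 tilt [-0.0002 -0.0002] F [-1.1 -0.  -1.4] gap 1.002 q6 0.66
```

View pics/wrist_f.png

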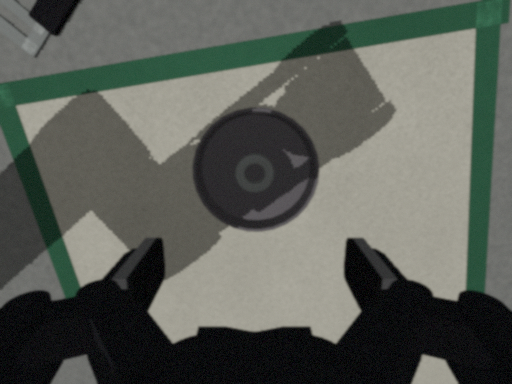

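View pics/of.png

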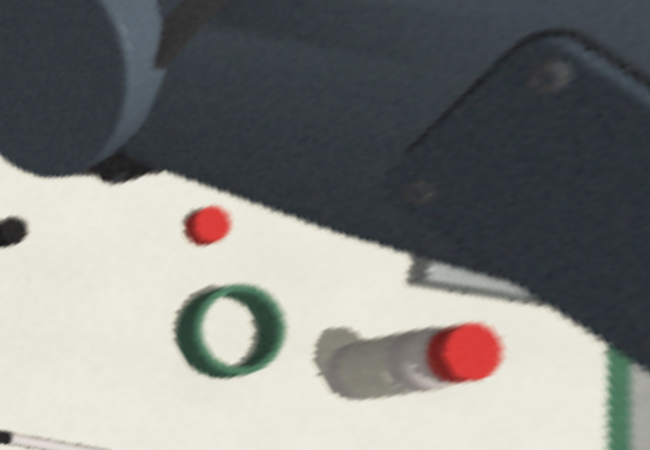

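View pics/scene_f.png

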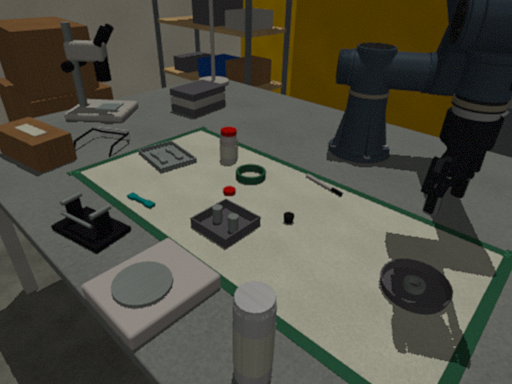

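Run:
```python
from h import *
a=cv2.imread('pics/scene0.png');b=cv2.imread('pics/scene_f.png')
c=lambda p:cv2.resize(p[125:250,120:310],None,fx=3,fy=3,interpolation=cv2.INTER_CUBIC)[:300]
cv2.imwrite('pics/cmp.png',np.vstack([c(a),c(b)]))
```

```text
(no output)
```

View pics/cmp.png

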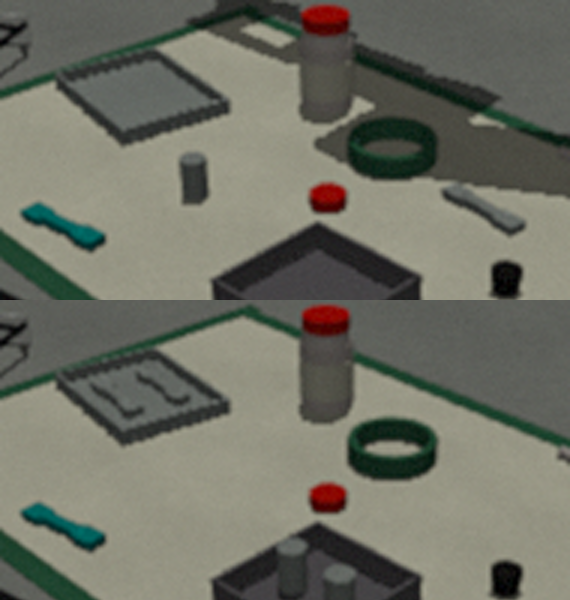

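The bars lie flat in the tray and the slugs stand in the tub. The jar, tape, turquoise look-alike, red cap and black knob are all at the same pixels as at the start. Handing in.

```bash
python3 -c "
from station import *
print(sign_off())"
```

```text
the job is handed in; nothing more can be done
None
```

I sorted all five specimens in the order asked and handed the job in at about 41 s, well inside the 131 s limit.

- **Bars:** both lie flat in the long tray, parallel to its long side and about 54 mm apart.
- **Cylinders:** both stand on end on the floor of the square tub.
- **Ring:** it lies flat at the centre of the round dish.

Before handing in, the scene and wrist pictures showed the specimens in those places. The jar, tape, turquoise look-alike, red cap and black knob had not moved from their starting pixels. The gripper was open at z ≈ 0.19 m, clear of everything.

The forces I read at the end of each move never went above about 7 N.

One check was incomplete: in the final side view the arm hid most of the long tray and the tub. For those two I relied on the scene camera and the wrist pictures taken after each release. No check failed. Measured positions differed between cameras by up to about 7 mm, and where they did I set the grasps by the wrist views.

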